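# Hold the torch's clamp bolt behind its bracket

## Task

The bench torch has sagged nose-down on its slack clamp bolt. Reach down into the narrow gap between the bracket and the heat shield behind it, grip the hidden square bolt head across two opposite flats, turn it until the torch lies level, and finish still gripping the head so that it cannot turn back while a colleague tightens the nut in front. Move the torch only by its bolt head, do not push hard against the bracket or the shield, finish touching neither of them, and leave the other things on the bench where they are.

Things in the scene. Friction and masses are not known exactly. Their poses are not given: they have to be found in the camera images.
- torch (a joint): tilt of the torch and its bolt, which turn as one about the level bolt axis (rad): 0 = level, negative = nose down; starts at -0.42 to -0.22, stops at -0.6 and 0.3. Positive = right-handed turn about x of stand. A spring pulls the nose down (0.16 N m when level: let go, it sinks to about -0.2); friction keeps it where it starts.
- bolt_head_center (a point): centre of the bolt's square steel head, 22 x 22 mm across the flats, 16 mm thick along the bolt axis, 110 mm above the table. It turns with the torch: x axis = bolt axis, y and z axes normal to the flats; when the torch is level two flats stand upright. It sits in the middle of a gap 50 mm wide along the bolt axis, open at the top and both ends; a round 16 mm shank joins it to the bracket.
- stand: fixed torch stand: steel base plate 180 x 150 mm, 12 mm thick, carrying bracket, shield and torch. Origin on the table right below the bolt head's centre; z up, x along the bolt axis from the head through the bracket to the torch, y level along the gap, towards the torch's nose. Its yaw is within 0.4 rad of 0.
- bracket: upright grey plate of the stand, fixed, 70 mm wide and 8 mm thick, its inner face 25 mm from the head's centre on the +x side of the stand, top edge 128 mm above the table (18 mm above the head's centre). Origin as stand.
- shield: upright bare steel heat shield of the stand, fixed, 140 mm wide and 6 mm thick, its inner face 25 mm from the head's centre on the -x side of the stand, top edge 128 mm above the table. Origin as stand.
- bolt_head: the square bolt head itself; origin and axes as bolt_head_center.
- barrel: the torch: brass barrel 28 mm in diameter with a steel nose 36 mm in diameter, 200 mm long in all and nearly centred on the bolt, outside the bracket on the +x side, its axis 62 mm from the head's centre. Origin at the head's centre, y towards the nose. Not to be pushed.
- jar: bystander: glass jar with metal lid, 64 mm wide, 85 mm high, beside the stand's -y end; origin under its centre.
- pliers: bystander: pliers lying flat, about 150 mm long, beyond the torch; origin at the pivot.
- paddle: bystander: flat marver paddle with wooden handle, 210 mm long, beside the stand's +y end; origin under its middle.
- wrench: bystander: wrench, 170 mm long, lying beyond the torch on the -y side; origin near its middle.
- driver: bystander: screwdriver with wooden handle, 200 mm long, on the right of the bench; origin near its middle.
- dish: bystander: white bowl, 100 mm wide, 35 mm high, on the left of the bench; origin under its centre.
- pot: bystander: white plastic pot with black lid, 52 mm wide, 70 mm high, on the right of the bench; origin under its centre.
There are look-alikes about, which are no part of the job. Several things have the shape of the stand; the one meant has the colours described above.

How it is judged (in metres and radians):
On the way, in this order (a step that is already met when the one before it is completed fails the run):
1. the bolt head is gripped between the fingers while the torch still sags (contact force between the fingers and bolt_head above 5 N and distance between the grasp point and bolt_head_center below 0.025 m and value of joint torch below -0.12 rad), for 0.2 s.
2. turned by its head until the torch is level (contact force between the fingers and bolt_head above 5 N and value of joint torch between -0.08 and 0.08 rad), for 0.2 s.
At the end, for the whole second after the job is handed in: Torch level within 0.08 rad and still; bolt head between the fingers (within 25 mm of the grasp point), gripped with over 5 N; nothing touches the barrel, under 2 N on bracket and shield; every bystander within 30 mm of its start (all of step 2 and velocity of joint torch between -0.1 and 0.1 rad/s and distance between the grasp point and bolt_head_center below 0.025 m and contact force between barrel and anything else below 0.5 N and contact force between each of the arm, the fingers and bracket below 2 N and contact force between each of the arm, the fingers and shield below 2 N and distance of each of jar, pliers, paddle, wrench, driver, dish, pot from where it was at the start of the episode below 0.03 m); the arm keeps its last pose, push and grip.
It fails at once if the torch itself is pushed (over 3 N) (contact force between any of the arm, the fingers and barrel above 3 N).
It fails at once if the bracket or shield is pushed hard (over 30 N) (contact force between any of the arm, the fingers and bracket above 30 N or contact force between any of the arm, the fingers and shield above 30 N).
It fails at once if a bystander is moved by more than 30 mm (distance of any of jar, pliers, paddle, wrench, driver, dish, pot from where it was at the start of the episode above 0.03 m).
It also fails if it takes over 32 s, if anything falls off the work surface, if the arm or the gripper's body presses on something with over 40 N, if the wrist force passes 120 N, or if a joint passes its speed limit or range.

## Robot

A 6-joint arm with a two-finger parallel gripper is mounted at the origin on the work surface. World frame = base frame: x ahead of the robot, y to its left, z up, the work surface at z = 0. Lengths are in mm, angles in rad, forces in N, time in s.
With the tool pointing down it reaches from about 275 to 875 mm from the base axis. Payload 12.5 kg.
Tool frame: the origin (TCP) lies at the very end of the fingers, on their centre line; the grasp point (between the pads) lies ctrl.hold_point_z behind it (ctrl.hold_point_z is the distance from the TCP to the grasp point, in mm); z points along the fingers, y is the line along which they close (so a half turn about z gives the same grasp; the last joint's range is limited). The gripper opens to 85 mm and grips with 20 to 120 N. Pads are 22 mm wide; open, the fingers measure 114 mm over their backs; the gripper's body (76 mm by 85 mm) begins 54 mm behind the grasp point. The pads swing forward as they close: fully open they stand 13 mm farther back than shut.
Start: joints at [1.245, 0.351, 1.652, -0, 1.139, -0.085], TCP at [131.132, 534.124, 231.29] pointing down, gripper open.
Joint ranges: [-2.75, 2.75], [-0.79, 2.1], [0.01, 2.65], [-1.57, 4.71], [0.07, 3.14], [-2.87, 2.87]. Speed limits (rad/s): [2.22, 2.22, 2.79, 3.14, 3.14, 3.14].

## Interface

Orientations are given as [roll, pitch, yaw] about the fixed x, y, z axes, in that order (R = Rz(yaw) Ry(pitch) Rx(roll)).
In Python, from rig import ctrl, viewer, models gives the robot as it stands. The module is installed in compiled form; this text tells all that it offers.
- The arm moves only by the tool move_arm, never from a script. Its argument "increments" is a list of rows, each an object of numbers: "ax", "ay", "az": the turn, a rotation vector about the tool's x, y, z normalised to -1 to 1, where 1 is 8 degrees; "dx", "dy", "dz": the shift along the tool's x, y, z normalised to -1 to 1, where 1 is 0.3 m; "hand": the closure, from 0 (fully open) to 1 (shut). A call has 1 to 20 rows; each row shifts and turns the commanded pose from where the row before left it, along the tool's axes as they then stand; what a row does not reach is not made up. A row lasts 1/10 s, in which the tool goes at most 50 mm and 8.59 degrees, less where a joint would pass 70% of its speed; a pose out of reach is approached as far as the arm can. A call with a number of a shift or a turn outside -1 to 1 is refused whole. A call with a gripper value outside its range is refused whole. The fingers move at their own pace and stop on an object; "grip_force" is the grip in N (left out, the last holds). Time passes only in rows, so rows that do not move let the fingers close. It gives the time, the measured TCP pose, the force, the opening and the grip force at its end, in the units of the state.
- ctrl.read_state(): the state, without advancing time (a new reading comes with each control period).
- viewer.snapshot(name): name is "side" or "top"; returns the picture (420x560x3 uint8, red, green, blue); there is no depth.
- viewer.camera_params(name): a dict with "intrinsics" (3x3 intrinsics, pixels), "dist" ([k1, k2, p1, p2, k3] as OpenCV has them; the pictures are not rectified), "R" (3x3) and "t" (3): a world point X has camera coordinates R X + t. Camera axes: x right, y down, z forward; pixel columns grow to the right and rows downward; lengths in mm; the calibration is good to about 2 mm. A picture is of the moment at which its call begins. camera_params takes no time and is no camera call.
- ctrl.job_done(): hands the job in; it is judged then, once.
Trained networks look in the newest picture that a camera, given by its name, has taken for a name from the list of things; names that differ only in an ending like _2 or _b are one class to them, and where a whole thing is asked for, a point or a joint stands for the part that bears it (a point fixed in the world has none). Each returns a list of dicts, best first, with "conf" (0 to 1); they miss things now and then, are a little off and sometimes report something else, mostly with a low value. They report only what shows in the picture. A call takes as long as a camera call. They do not tell look-alikes from the thing itself.
- models.boxes_of(camera, label): "point" ([x, y, z] in mm, in world coordinates, good to about 4 mm: the middle of the surface that is visible of it).
- models.regions_of(camera, label): "region" (420x560 bool, what is visible of it).
- models.tip_of(camera, label): "point" ([x, y, z] in mm, in world coordinates, good to about 4 mm: a listed point, or the origin of a listed thing).
The state is a dict: "time_s": time; "qpos": joint angles; "qd": joint speeds; "joint_efforts": joint torques, N m; "tcp_pos": TCP position; "eef_rot": TCP orientation; "wrist_force": force on the tool from outside, world axes, zero at the start; "wrist_torque": the same for the moment, N m; "finger_gap": opening from 0.0 (shut) to 1.0 (fully open); "finger_force": force on a finger pad.
Only numpy, scipy, OpenCV 4.12 (cv2) and the standard library are available. Lean on these libraries where they do the work, as an engineer would, in place of code of your own. Each camera call takes 0.05 s, during which the arm holds its last target. There are 200 camera calls.

## Working session

There is one attempt and no reset: what is moved stays moved. The work goes in short steps, Python scripts to look and compute and a tool call to move; the robot and the scene stay as the last step left them, time stands still between calls to the robot, and variables do not carry over. Pictures are saved under pics/ and viewed, at most 10 in all, crops included, and the job is handed in when it is done.

Besides the shell and the picture viewer there is one more tool, called after "Request:" by a JSON object that holds its "method" and its "body". move_arm: Moves the arm, as the interface text tells. Scaled input: -1 to 1 covers 0.3 m each way for a shift and 8 degrees each way for a turn. Its arguments: {"type":"object","properties":{"increments":{"type":"array","items":{"type":"object","properties":{"ax":{"type":"number"},"ay":{"type":"number"},"az":{"type":"number"},"dx":{"type":"number"},"dy":{"type":"number"},"dz":{"type":"number"},"hand":{"type":"number"}}}},"grip_force":{"type":"number"}},"required":["increments"]}

```bash
mkdir -p pics
python3 - <<'E'
from rig import ctrl,viewer,models
import cv2,numpy as np
s=ctrl.read_state();print(s['tcp_pos'],s['eef_rot'],s['time_s'],ctrl.hold_point_z,s['finger_gap'])
ims=[]
for c in('side','top'):
    im=viewer.snapshot(c);cv2.imwrite(f'pics/{c}0.png',im[:,:,::-1])
    p=viewer.camera_params(c);print(c,np.round(-np.array(p['R']).T@np.array(p['t'])),np.round(p['R'],2).tolist(),np.round(p['intrinsics'],0).tolist())
    for l in('stand','bolt_head_center','bracket','shield','barrel','jar'):
        for d in models.tip_of(c,l)[:3]:print(c,l,np.round(d['point']),round(d['conf'],2))
E
```

```text
[131.05937387 533.8269313  230.74771659] [-3.14043020e+00 -1.08736747e-04  2.90073644e+00] 0.0 18.700000000000003 1.0017888688510155
side [ -60.  977. 1367.] [[-0.86, -0.52, -0.0], [-0.39, 0.64, -0.66], [0.34, -0.56, -0.75]] [[514.0, 0.0, 279.0], [0.0, 514.0, 214.0], [0.0, 0.0, 1.0]]
side stand [ 395. -280.   -2.] 0.93
side stand [535. 110.  -3.] 0.89
side stand [267. 212.  -1.] 0.69
side bolt_head_center [533. 112. 108.] 0.48
side bolt_head_center [ 397. -282.  109.] 0.41
side bracket [536. 110.   2.] 0.81
side bracket [ 394. -280.    1.] 0.81
side bracket [535. 112. 110.] 0.61
side shield [ 396. -281.    5.] 0.75
side shield [270. 211.   2.] 0.71
side shield [538. 110.   2.] 0.68
side barrel [272. 210. 110.] 0.71
side barrel [532. 110. 105.] 0.64
side barrel [ 397. -278.  107.] 0.56
side jar [529. -78.   3.] 0.76
side jar [690. -30.   3.] 0.22
top [ 445.    3. 1135.] [[-0.02, -1.0, -0.02], [-1.0, 0.03, -0.09], [0.09, 0.02, -1.0]] [[387.0, 0.0, 278.0], [0.0, 387.0, 210.0], [0.0, 0.0, 1.0]]
top stand [270. 213.   3.] 0.81
top stand [ 397. -279.    1.] 0.74
top stand [535. 111.   2.] 0.63
top bolt_head_center [534. 112. 109.] 0.63
top bolt_head_center [271. 213. 111.] 0.57
top bolt_head_center [ 396. -281.  110.] 0.4
top bracket [267. 218.  -4.] 0.74
top bracket [536. 109.  -2.] 0.6
top bracket [ 396. -284.    1.] 0.56
top shield [535. 105.   2.] 0.87
top shield [270. 214.   1.] 0.74
top barrel [ 392. -284.  112.] 0.89
top barrel [269. 212. 111.] 0.59
top jar [528. -78.   1.] 0.87
```

View pics/side0.png

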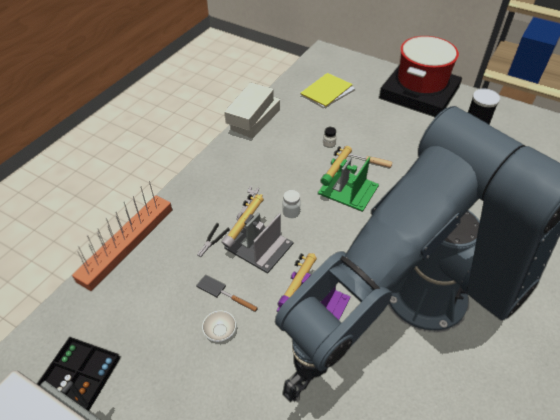

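View pics/top0.png

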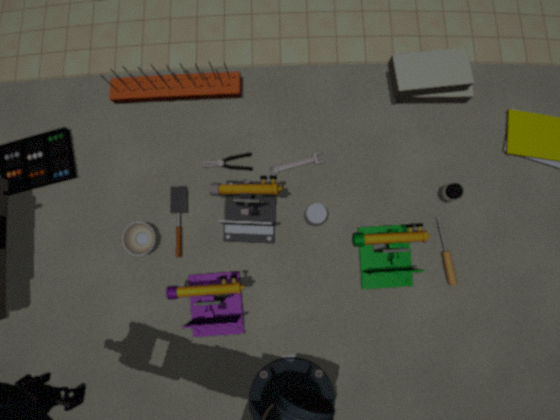

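Run:
```python
import cv2,numpy as np
a=cv2.imread('pics/side0.png')[180:275,205:305];b=cv2.imread('pics/top0.png')[165:250,200:300]
b=cv2.convertScaleAbs(b,alpha=1.6)
f=lambda i:cv2.resize(i,(400*1,int(i.shape[0]*4)),interpolation=cv2.INTER_CUBIC)
a=f(a);b=f(b);b=cv2.copyMakeBorder(b,0,a.shape[0]-b.shape[0],0,0,0)
cv2.imwrite('pics/c1.png',np.hstack([a,b]))
```

```text
(no output)
```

View pics/c1.png

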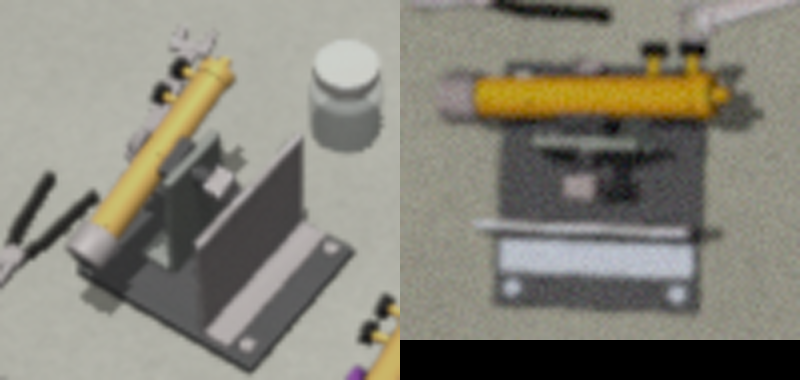

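```bash
cat > fit.py <<'E'
from rig import ctrl,viewer
import cv2,numpy as np
from scipy.optimize import least_squares
from scipy.spatial.transform import Rotation as Ro
P={c:viewer.camera_params(c) for c in('side','top')}
def proj(c,X):
    p=P[c];r,_=cv2.Rodrigues(np.array(p['R'],float))
    return cv2.projectPoints(np.array(X,float).reshape(-1,1,3),r,np.array(p['t'],float),np.array(p['intrinsics'],float),np.array(p['dist'],float))[0][:,0]
def world(q,pts): return Ro.from_euler('z',q[2]).apply(pts)+[q[0],q[1],0]
def bar(q,y): return np.array([0,0,110])+Ro.from_euler('x',q[3]).apply([[62,v,0] for v in y])
sh=[[-28,70,128],[-28,-70,128]]; bp=[[-90,75,12],[-90,-75,12]]
E
python3 - <<'E'
from fit import *
obs={'top':[(218.5,221),(273,223.2),(210,189.2),(278,189.2),(244.8,211.5)],'side':[(254.5,240.7),(280.5,215),(226.2,241.7),(260.5,198),(260,225.5)]}
def res(q):
    X=np.vstack([world(q,sh),world(q,bar(q,q[4:6])),world(q,[[0,0,118]])])
    return np.vstack([proj(c,X)-obs[c] for c in obs]).ravel()
s=least_squares(res,[535,111,0,-.3,100,-90],loss='soft_l1');print(np.round(s.x,3));print(np.round(s.fun.reshape(-1,2),1))
E
```

```text
[ 5.35806e+02  1.09197e+02 -5.70000e-02 -1.84000e-01  1.03447e+02
 -8.69640e+01]
[[-0.4  0.4]
 [-1.6 -0. ]
 [ 0.6 -0. ]
 [ 0.5  0.1]
 [ 0.7  0.5]
 [-0.2  0.3]
 [-0.4 -2.3]
 [-0.5  0.4]
 [-0.3  0.7]
 [ 0.3 -0.8]]
```

```bash
cat > line.py <<'E'
from fit import *
def yl(c,im,q):
    h=cv2.cvtColor(im,cv2.COLOR_RGB2HSV)
    m=((h[...,0]>15)&(h[...,0]<32)&(h[...,1]>110)&(h[...,2]>50)).astype(np.uint8)
    uv=proj(c,world(q,[[62,0,110]]))[0]
    yy,xx=np.nonzero(m);k=np.hypot(xx-uv[0],yy-uv[1])<38;m2=np.zeros_like(m);m2[yy[k],xx[k]]=1
    m2=cv2.morphologyEx(m2,cv2.MORPH_OPEN,np.ones((3,3),np.uint8))
    n,l,st,_=cv2.connectedComponentsWithStats(m2);i=1+np.argmax(st[1:,4]);yy,xx=np.nonzero(l==i)
    pts=np.c_[xx,yy].astype(np.float32);r=cv2.minAreaRect(pts)
    vx,vy,x0,y0=cv2.fitLine(pts,cv2.DIST_HUBER,0,.01,.01).ravel()
    return (vx,vy,x0,y0),len(xx),r
def dist(L,p): return (p-np.array(L[2:]))@np.array([-L[1],L[0]])
def solve(ims,extra,q0):
    Ls={c:yl(c,ims[c],q0) for c in ims}
    for c in Ls: print(c,np.round(Ls[c][0],3),Ls[c][1],Ls[c][2])
    def res(q):
        X=world(q,bar(q,[70,-70])); r=[]
        for c in Ls: r+=list(3*dist(Ls[c][0],proj(c,X)))
        for c,pt,o in extra: r+=list((proj(c,world(q,[pt]))[0]-o))
        return np.array(r)
    s=least_squares(res,q0,loss='soft_l1');J=s.jac
    print(np.round(s.x,3),'sd/px',np.round(np.sqrt(np.diag(np.linalg.inv(J.T@J))),3));print(np.round(s.fun,1));return s.x
E
python3 - <<'E'
from line import *
ims={c:cv2.imread(f'pics/{c}0.png')[:,:,::-1].copy() for c in P}
ex=[('top',(-28,70,128),(218.5,221)),('top',(-28,-70,128),(273,223.2)),('top',(0,0,118),(244.8,211.5)),('side',(-28,70,128),(254.5,240.7)),('side',(-28,-70,128),(280.5,215)),('side',(0,0,118),(260,225.5)),
('top',(-90,75,12),(224.5,241)),('top',(-90,-75,12),(274.3,242.5)),('side',(-90,75,12),(268,272.5)),('side',(-90,-75,12),(293.5,243))]
solve(ims,ex,[535,110,-.05,-.25])
E
```

```text
side [  0.584  -0.812 245.331 216.332] 351 ((245.50672912597656, 215.79052734375), (8.486079216003418, 50.21897888183594), 35.53767776489258)
top [ 1.00000e+00 -2.30000e-02  2.49704e+02  1.88297e+02] 670 ((249.5, 186.5), (15.0, 63.0), 90.0)
[ 5.38015e+02  1.08744e+02 -5.30000e-02 -2.82000e-01] sd/px [0.507 1.441 0.013 0.04 ]
[-0.  -0.3 -0.2  0.4 -0.2 -0.3 -1.4 -1.   0.9 -0.4 -0.7 -0.1 -1.  -2.7
 -0.2 -1.1 -1.8  3.5 -0.   3.6  2.   0.4  2.2 -0.9]
```

Request:
{"method": "move_arm", "body": {"increments": [{"az":-0.66},{"az":-0.66},{"dx":-0.11,"dy":-0.103},{"dx":-0.11,"dy":-0.103},{"dx":-0.11,"dy":-0.103},{"dx":-0.11,"dy":-0.103},{"dx":-0.11,"dy":-0.103},{"dx":-0.11,"dy":-0.103},{"dx":-0.11,"dy":-0.103},{"dx":-0.11,"dy":-0.103},{"dx":-0.11,"dy":-0.103},{"dx":-0.11,"dy":-0.103},{"dx":-0.11,"dy":-0.103},{"dx":-0.11,"dy":-0.103},{"dx":-0.11,"dy":-0.103},{"ax":1},{"ax":1},{}], "grip_force": 80}}

```text
invalid input at $.increments[0]: expected keys ax, ay, az, dx, dy, dz, hand
```

```bash
cat > plan.py <<'E'
from rig import ctrl
import numpy as np
from scipy.spatial.transform import Rotation as Ro
def plan(head,yaw,tilt,back=0):
    s=ctrl.read_state();R0=Ro.from_euler('xyz',s['eef_rot'])
    R=Ro.from_euler('z',yaw)*Ro.from_euler('x',tilt)*Ro.from_euler('z',np.pi)*Ro.from_euler('x',np.pi)
    z=R.as_matrix()[:,2]; T=np.array(head)+(ctrl.hold_point_z-back)*z
    rv=(R0.inv()*R).as_rotvec()
    print('t',s['time_s'],'tcp',np.round(s['tcp_pos'],1),'rot',np.round(s['eef_rot'],3),'F',np.round(s['wrist_force'],1),'ff',s['finger_force'],'gap',s['finger_gap'])
    print('target',np.round(T,1),'turn units',np.round(np.degrees(rv)/8,3),'then shift units (rotated frame)',np.round(R.inv().apply(T-s['tcp_pos'])/300,4))
E
python3 - <<'E'
from plan import *
from rig import viewer,models
import cv2
plan([535.5,110,110],-.055,-.28,80)
for c in('side','top'):
    im=viewer.snapshot(c);cv2.imwrite(f'pics/{c}1.png',im[:,:,::-1])
    for l in('bolt_head_center','stand','shield','bracket','barrel'):
        for d in models.tip_of(c,l)[:3]:
            if abs(d['point'][0]-535)<40:print(c,l,np.round(d['point']),round(d['conf'],2))
a=cv2.imread('pics/side1.png')[165:280,200:320];b=cv2.convertScaleAbs(cv2.imread('pics/top1.png')[150:265,190:310],alpha=1.6)
cv2.imwrite('pics/c2.png',cv2.resize(np.hstack([a,b]),None,fx=3.3,fy=3.3,interpolation=cv2.INTER_CUBIC))
E
```

```text
t 0.7 tcp [131.1 534.1 231.3] rot [ 3.141 -0.     2.901] F [ 0.2 -0.2  0.1] ff 0.0 gap 0.9954029761638251
target [536.4 126.9 168.9] turn units [ 2.    -0.186 -1.322] then shift units (rotated frame) [-1.4236 -1.1737  0.554 ]
side bolt_head_center [533. 112. 111.] 0.5
side stand [536. 112.   2.] 0.61
side shield [539. 107.  -2.] 0.6
side bracket [539. 111.   3.] 0.69
side barrel [534. 110. 107.] 0.82
top bolt_head_center [533. 109. 109.] 0.5
top stand [535. 110.  -2.] 0.72
top shield [541. 322.   2.] 0.26
top bracket [534. 110.   0.] 0.61
top barrel [537. 106.  -2.] 0.33
```

View pics/c2.png

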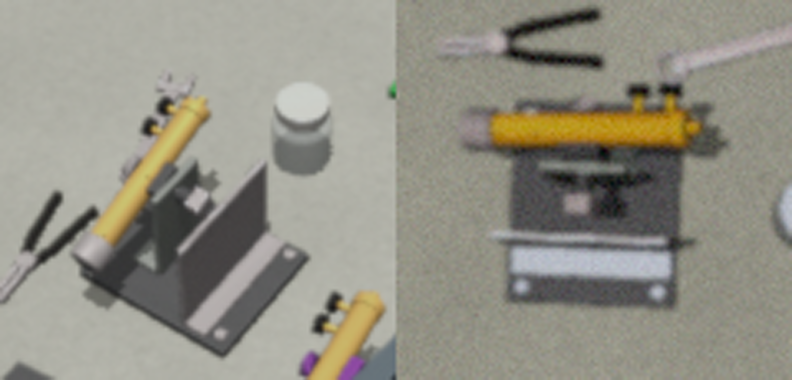

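The picture shows the grey stand unobscured, with its head at top-crop pixel (577,203); the arm has not moved yet, because every row needs all keys.

Request:
{"method": "move_arm", "body": {"increments": [{"ax":0,"ay":0,"az":-0.66,"dx":0,"dy":0,"dz":0,"hand":0},{"ax":0,"ay":0,"az":-0.66,"dx":0,"dy":0,"dz":0,"hand":0},{"ax":0,"ay":0,"az":0,"dx":-0.11,"dy":-0.103,"dz":0,"hand":0},{"ax":0,"ay":0,"az":0,"dx":-0.11,"dy":-0.103,"dz":0,"hand":0},{"ax":0,"ay":0,"az":0,"dx":-0.11,"dy":-0.103,"dz":0,"hand":0},{"ax":0,"ay":0,"az":0,"dx":-0.11,"dy":-0.103,"dz":0,"hand":0},{"ax":0,"ay":0,"az":0,"dx":-0.11,"dy":-0.103,"dz":0,"hand":0},{"ax":0,"ay":0,"az":0,"dx":-0.11,"dy":-0.103,"dz":0,"hand":0},{"ax":0,"ay":0,"az":0,"dx":-0.11,"dy":-0.103,"dz":0,"hand":0},{"ax":0,"ay":0,"az":0,"dx":-0.11,"dy":-0.103,"dz":0,"hand":0},{"ax":0,"ay":0,"az":0,"dx":-0.11,"dy":-0.103,"dz":0,"hand":0},{"ax":0,"ay":0,"az":0,"dx":-0.11,"dy":-0.103,"dz":0,"hand":0},{"ax":0,"ay":0,"az":0,"dx":-0.11,"dy":-0.103,"dz":0,"hand":0},{"ax":0,"ay":0,"az":0,"dx":-0.11,"dy":-0.103,"dz":0,"hand":0},{"ax":0,"ay":0,"az":0,"dx":-0.11,"dy":-0.103,"dz":0,"hand":0},{"ax":1,"ay":0,"az":0,"dx":0,"dy":0,"dz":0,"hand":0},{"ax":1,"ay":0,"az":0,"dx":0,"dy":0,"dz":0,"hand":0},{"ax":0,"ay":0,"az":0,"dx":0,"dy":0,"dz":0,"hand":0},{"ax":0,"ay":0,"az":0,"dx":0,"dy":0,"dz":0,"hand":0}], "grip_force": 80}}

```text
time_s: 3.2
tcp_pos: [536.6, 109.5, 231.0]
eef_rot: [-2.865, -0.001, 3.087]
wrist_force: [0.5, 0.2, -0.7]
finger_gap: 1.002
finger_force: 0.0
```

Run:
```python
from plan import *
from rig import viewer
import cv2
plan([535,110.5,110],-.055,-.28,80)
for c in('side','top'):
    im=viewer.snapshot(c);cv2.imwrite(f'pics/{c}2.png',im[:,:,::-1])
a=cv2.imread('pics/side2.png')[165:280,200:320];b=cv2.convertScaleAbs(cv2.imread('pics/top2.png')[150:265,190:310],alpha=1.6)
cv2.imwrite('pics/c3.png',cv2.resize(np.hstack([a,b]),None,fx=3.3,fy=3.3,interpolation=cv2.INTER_CUBIC))
```

```text
t 3.2 tcp [536.6 109.5 231. ] rot [-2.865e+00 -1.000e-03  3.087e+00] F [ 0.5  0.2 -0.7] ff 0.0 gap 1.002144915757869
target [535.9 127.4 168.9] turn units [ 0.022 -0.006  0.001] then shift units (rotated frame) [0.0054 0.1142 0.1823]
```

View pics/c3.png

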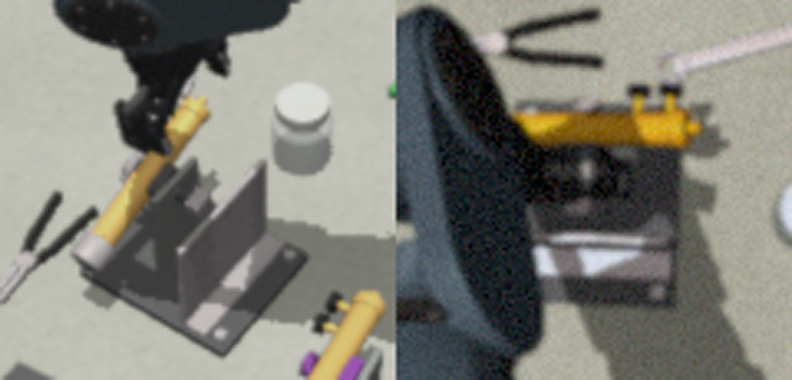

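The fingers are over the gap (side crop about (150,130) to (215,65)), with the tool tilted along the gap as it should be. I'll go down in two stages.

Request:
{"method": "move_arm", "body": {"increments": [{"ax":0.02,"ay":0,"az":0,"dx":0.005,"dy":0.114,"dz":0,"hand":0},{"ax":0,"ay":0,"az":0,"dx":0,"dy":0,"dz":0.1,"hand":0},{"ax":0,"ay":0,"az":0,"dx":0,"dy":0,"dz":0.1,"hand":0},{"ax":0,"ay":0,"az":0,"dx":0,"dy":0,"dz":0.05,"hand":0},{"ax":0,"ay":0,"az":0,"dx":0,"dy":0,"dz":0.05,"hand":0},{"ax":0,"ay":0,"az":0,"dx":0,"dy":0,"dz":0,"hand":0}]}}

```text
time_s: 3.9
tcp_pos: [534.8, 115.7, 134.2]
eef_rot: [-2.86, -0.003, 3.084]
wrist_force: [0.7, 1.3, 1.4]
finger_gap: 0.997
finger_force: 0.0
```

Run:
```python
from plan import *
from rig import viewer
import cv2
plan([535,110.5,110],-.055,-.28,0)
for c in('side','top'):
    im=viewer.snapshot(c);cv2.imwrite(f'pics/{c}3.png',im[:,:,::-1])
a=cv2.imread('pics/side3.png')[165:280,200:320];b=cv2.convertScaleAbs(cv2.imread('pics/top3.png')[150:265,190:310],alpha=1.8)
cv2.imwrite('pics/c4.png',cv2.resize(np.hstack([a,b]),None,fx=3.3,fy=3.3,interpolation=cv2.INTER_CUBIC))
```

```text
t 3.9 tcp [534.8 115.7 134.2] rot [-2.860e+00 -3.000e-03  3.084e+00] F [0.7 1.3 1.4] ff 0.0 gap 0.9974066136418888
target [534.7 105.3  92. ] turn units [-0.011 -0.025 -0.015] then shift units (rotated frame) [-0.0016  0.0056  0.1445]
```

View pics/c4.png

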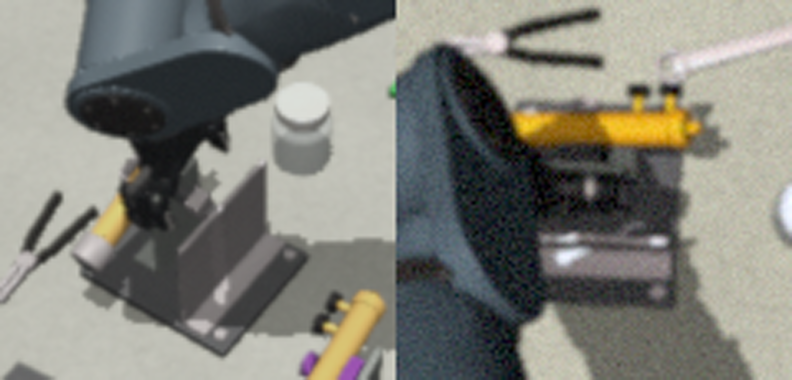

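The fingers are centred over the gap and touching nothing. Next: lower in and close.

Request:
{"method": "move_arm", "body": {"increments": [{"ax":0,"ay":0,"az":0,"dx":0,"dy":0.005,"dz":0.036,"hand":0},{"ax":0,"ay":0,"az":0,"dx":0,"dy":0,"dz":0.036,"hand":0},{"ax":0,"ay":0,"az":0,"dx":0,"dy":0,"dz":0.036,"hand":0},{"ax":0,"ay":0,"az":0,"dx":0,"dy":0,"dz":0.036,"hand":0},{"ax":0,"ay":0,"az":0,"dx":0,"dy":0,"dz":0,"hand":0},{"ax":0,"ay":0,"az":0,"dx":0,"dy":0,"dz":0,"hand":0}]}}

```text
time_s: 4.6
tcp_pos: [535.1, 106.1, 93.3]
eef_rot: [-2.859, -0.0, 3.085]
wrist_force: [0.3, 0.6, -0.1]
finger_gap: 1.002
finger_force: 0.0
```

Request:
{"method": "move_arm", "body": {"increments": [{"ax":0,"ay":0,"az":0,"dx":0,"dy":0,"dz":0,"hand":0.3},{"ax":0,"ay":0,"az":0,"dx":0,"dy":0,"dz":0,"hand":0.45},{"ax":0,"ay":0,"az":0,"dx":0,"dy":0,"dz":0,"hand":0.6},{"ax":0,"ay":0,"az":0,"dx":0,"dy":0,"dz":0,"hand":0.65},{"ax":0,"ay":0,"az":0,"dx":0,"dy":0,"dz":0,"hand":0.7},{"ax":0,"ay":0,"az":0,"dx":0,"dy":0,"dz":0,"hand":0.7}], "grip_force": 30}}

```text
time_s: 5.2
tcp_pos: [535.2, 106.2, 93.6]
eef_rot: [-2.859, 0.0, 3.085]
wrist_force: [-0.1, 0.1, 1.9]
finger_gap: 0.3
finger_force: 0.3
```

Request:
{"method": "move_arm", "body": {"increments": [{"ax":0,"ay":0,"az":0,"dx":0,"dy":0,"dz":0,"hand":0.74},{"ax":0,"ay":0,"az":0,"dx":0,"dy":0,"dz":0,"hand":0.76},{"ax":0,"ay":0,"az":0,"dx":0,"dy":0,"dz":0,"hand":0.78},{"ax":0,"ay":0,"az":0,"dx":0,"dy":0,"dz":0,"hand":0.8}], "grip_force": 25}}

```text
time_s: 5.6
tcp_pos: [535.0, 104.6, 94.1]
eef_rot: [-2.857, -0.001, 3.085]
wrist_force: [-1.5, -9.7, 6.7]
finger_gap: 0.248
finger_force: 24.7
```

Run:
```python
from rig import ctrl
s=ctrl.read_state()
for k in('wrist_force','wrist_torque','finger_force','finger_gap','tcp_pos','eef_rot'):print(k,s[k])
```

```text
wrist_force [-1.464704   -9.65478398  6.67879171]
wrist_torque [-1.82359484  0.20333889 -0.146714  ]
finger_force 24.722814559936523
finger_gap 0.24823894349706346
tcp_pos [535.04632553 104.63694284  94.11036118]
eef_rot [-2.85673801e+00 -6.04070537e-04  3.08473203e+00]
```

Request:
{"method": "move_arm", "body": {"increments": [{"ax":0,"ay":0,"az":0,"dx":0,"dy":-0.006,"dz":0.002,"hand":0.8},{"ax":0,"ay":0,"az":0,"dx":0,"dy":0,"dz":0,"hand":0.9},{"ax":0,"ay":0,"az":0,"dx":0,"dy":0,"dz":0,"hand":1},{"ax":0,"ay":0,"az":0,"dx":0,"dy":0,"dz":0,"hand":1},{"ax":0,"ay":0,"az":0,"dx":0,"dy":0,"dz":0,"hand":1}], "grip_force": 80}}

```text
time_s: 6.1
tcp_pos: [535.1, 104.6, 94.3]
eef_rot: [-2.86, 0.001, 3.085]
wrist_force: [-4.0, 2.4, 10.1]
finger_gap: 0.241
finger_force: 78.2
```

Run:
```python
from rig import ctrl
s=ctrl.read_state()
for k in('wrist_force','wrist_torque','finger_force','finger_gap','tcp_pos','eef_rot'):print(k,s[k])
```

```text
wrist_force [-4.02415132  2.36678605 10.0914983 ]
wrist_torque [ 0.07654542  0.62699303 -0.23568864]
finger_force 78.1786572933197
finger_gap 0.24145191137476668
tcp_pos [535.11433457 104.62039509  94.29133552]
eef_rot [-2.85989806e+00  6.00092971e-04  3.08481055e+00]
```

Request:
{"method": "move_arm", "body": {"increments": [{"ax":-0.2,"ay":0,"az":0,"dx":0,"dy":0.0016,"dz":-0.002,"hand":1},{"ax":-0.2,"ay":0,"az":0,"dx":0,"dy":0.0016,"dz":0,"hand":1},{"ax":-0.2,"ay":0,"az":0,"dx":0,"dy":0.0016,"dz":0,"hand":1},{"ax":-0.2,"ay":0,"az":0,"dx":0,"dy":0.0016,"dz":0,"hand":1},{"ax":-0.2,"ay":0,"az":0,"dx":0,"dy":0.0016,"dz":0,"hand":1}]}}

```text
time_s: 6.6
tcp_pos: [535.2, 106.9, 93.8]
eef_rot: [-3.001, 0.0, 3.085]
wrist_force: [-2.5, 1.2, 3.8]
finger_gap: 0.244
finger_force: 79.1
```

Run:
```python
from rig import ctrl
s=ctrl.read_state()
for k in('wrist_force','wrist_torque','finger_force','finger_gap','tcp_pos','eef_rot'):print(k,s[k])
```

```text
wrist_force [-2.52759658  1.15316517  3.75136901]
wrist_torque [ 0.00490289  0.32879112 -0.12386482]
finger_force 79.07279133796692
finger_gap 0.2440417575705389
tcp_pos [535.20275835 106.91052453  93.82061186]
eef_rot [-3.00145377e+00  3.82445199e-04  3.08470999e+00]
```

Request:
{"method": "move_arm", "body": {"increments": [{"ax":-0.2,"ay":0,"az":0,"dx":0,"dy":0.0016,"dz":0,"hand":1},{"ax":-0.2,"ay":0,"az":0,"dx":0,"dy":0.0016,"dz":0,"hand":1},{"ax":-0.2,"ay":0,"az":0,"dx":0,"dy":0.0016,"dz":0,"hand":1},{"ax":-0.2,"ay":0,"az":0,"dx":0,"dy":0.0016,"dz":0,"hand":1},{"ax":-0.2,"ay":0,"az":0,"dx":0,"dy":0.0016,"dz":0,"hand":1},{"ax":0,"ay":0,"az":0,"dx":0,"dy":0,"dz":0,"hand":1},{"ax":0,"ay":0,"az":0,"dx":0,"dy":0,"dz":0,"hand":1},{"ax":0,"ay":0,"az":0,"dx":0,"dy":0,"dz":0,"hand":1}]}}

```text
time_s: 7.4
tcp_pos: [535.3, 109.1, 93.6]
eef_rot: [-3.14, 0.0, 3.085]
wrist_force: [-3.0, 0.2, 6.6]
finger_gap: 0.241
finger_force: 79.4
```

Run:
```python
from line import *
from rig import models
s=ctrl.read_state()
for k in('wrist_force','wrist_torque','finger_force','finger_gap','tcp_pos','eef_rot'):print(k,np.round(s[k],3))
for n in (0,4):
  ims={}
  for c in P:
    if n: cv2.imwrite(f'pics/{c}4.png',viewer.snapshot(c)[:,:,::-1])
    ims[c]=cv2.imread(f'pics/{c}{n}.png')[:,:,::-1].copy()
  for c in P: print(n,c,[np.round(v,3) for v in yl(c,ims[c],[535,110,-.055,-.2])[:1]])
for c in P:
  for t in (-.42,-.28,-.1,0,.1):
    p=proj(c,world([535,109,-.055,t],bar([0,0,0,t],[70,-70])));d=p[1]-p[0];print(c,t,d/np.linalg.norm(d),p.mean(0))
a=cv2.imread('pics/side4.png')[165:280,200:320];b=cv2.convertScaleAbs(cv2.imread('pics/top4.png')[150:265,190:310],alpha=1.8)
cv2.imwrite('pics/c5.png',cv2.resize(np.hstack([a,b]),None,fx=3.3,fy=3.3,interpolation=cv2.INTER_CUBIC))
```

```text
wrist_force [-2.985  0.18   6.6  ]
wrist_torque [-0.043  0.349 -0.107]
finger_force 79.369
finger_gap 0.241
tcp_pos [535.342 109.148  93.642]
eef_rot [-3.14   0.     3.085]
0 side [array([  0.584,  -0.812, 245.331, 216.332], dtype=float32)]
0 top [array([ 1.00000e+00, -2.30000e-02,  2.49704e+02,  1.88297e+02],
      dtype=float32)]
4 side [array([  0.645,  -0.764, 240.4  , 221.184], dtype=float32)]
4 top [array([  0.932,   0.363, 272.234, 187.576], dtype=float32)]
side -0.42 [ 0.53224739 -0.84658887] [244.93153063 218.26206853]
side -0.28 [ 0.58373649 -0.81194317] [244.86117394 218.34150455]
side -0.1 [ 0.65202173 -0.75820028] [244.77104439 218.4092394 ]
side 0 [ 0.69186824 -0.72202378] [244.72504592 218.42710693]
side 0.1 [ 0.73360956 -0.6795712 ] [244.68431518 218.42980327]
top -0.42 [ 0.99921388 -0.03964379] [247.52098993 189.48853842]
top -0.28 [ 0.99988347 -0.01526561] [247.35987886 189.5085592 ]
top -0.1 [0.99992267 0.01243593] [247.0898655  189.52035432]
top 0 [0.99963983 0.02683656] [246.92080319 189.51959004]
top 0.1 [0.9991621  0.04092798] [246.74648566 189.51358773]
```

View pics/c5.png

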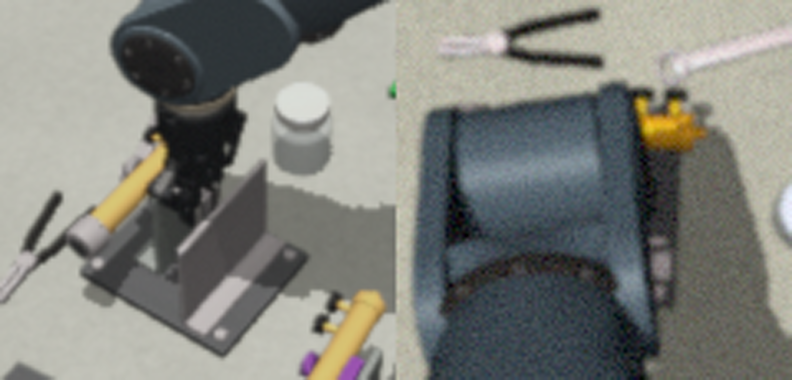

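Run:
```python
from fit import *
out=[]
x0,y0=205,200;k=7
for f,ts in(('pics/side0.png',(-.42,-.28,-.14)),('pics/side4.png',(-.12,0,.12))):
    im=cv2.resize(cv2.imread(f)[y0:y0+75,x0:x0+56],None,fx=k,fy=k,interpolation=cv2.INTER_CUBIC)
    for t,col in zip(ts,((255,0,0),(0,0,255),(0,255,0))):
        p=proj('side',world([535,109,-.055],bar([0,0,0,t],[104,20])));print(f,t,p.round(1).tolist())
        q=((p-[x0,y0]+.5)*k).astype(int);cv2.line(im,tuple(map(int,q[0])),tuple(map(int,q[1])),col,1)
    out.append(im)
cv2.imwrite('pics/c6.png',np.hstack(out))
```

```text
pics/side0.png -0.42 [[227.8, 245.4], [241.8, 223.3]]
pics/side0.png -0.28 [[226.5, 243.8], [241.5, 223.0]]
pics/side0.png -0.14 [[225.6, 241.7], [241.4, 222.5]]
pics/side4.png -0.12 [[225.5, 241.3], [241.4, 222.5]]
pics/side4.png 0 [[225.0, 239.0], [241.3, 222.0]]
pics/side4.png 0.12 [[224.9, 236.3], [241.3, 221.5]]
```

View pics/c6.png

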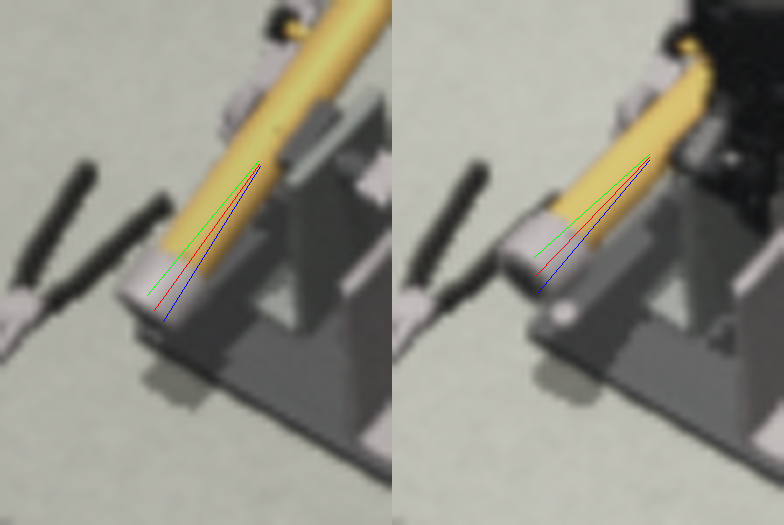

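The right-hand overlay shows the barrel along the red level line, with edge directions giving a tilt of about 0 ± 0.05. The flats are gripped squarely (21 mm opening, 79 N, tool upright) and wrist forces are small, so I'm handing in.

```bash
python3 -c "
from rig import ctrl
print(ctrl.job_done())"
```

```text
the job is handed in; nothing more can be done
None
```

I turned the bolt head from a sag of about 0.28 rad to level, within about 0.05 rad as measured from the camera picture. I handed the job in with the head still gripped at 79 N, and no result came back from the judging.

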